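# Slide a glass plate over the slab's edge and weigh it

### The arm

A 6-joint arm with a two-finger parallel gripper is mounted at the origin on the work surface. World frame = base frame: x ahead of the robot, y to its left, z up, the work surface at z = 0. Lengths are in m, angles in degrees, forces in N, time in s.
With the tool pointing down it reaches from about 0.375 to 0.925 m from the base axis. Payload 5.7 kg.
Tool frame: the origin (TCP) lies midway between the tips of the shut fingers; the grasp point (between the pads) lies 19 mm behind it; z points along the fingers, x is the direction in which the jaws open and shut, and the axes are right-handed (so a half turn about z gives the same grasp; the last joint's range is limited). The gripper opens to 88 mm and grips with 3 to 60 N. Pads are 20 mm wide; open, the fingers measure 115 mm over their backs; the gripper's body (75 mm by 178 mm) begins 61 mm behind the grasp point.
Start: joints at [67.145, 20.558, 86.54, -0, 72.909, -6.595], TCP at [0.168, 0.576, 0.223] pointing down, gripper open.
Joint ranges: [-170.27, 170.27], [-57.76, 135], [12.27, 136.19], [-55.21, 235.2], [11.17, 155.16], [-170.74, 170.74]. Speed limits (degrees/s): [136.94, 136.94, 180, 180, 180, 180].

### API

Orientations are given as a 3x3 rotation matrix whose columns are the frame's x, y, z axes.
In Python, from rig import sensors, imaging, workorder gives the robot as it stands.
- The arm moves only by the shell command python3 -m creep 'ROWS' [FORCE]. ROWS is text: rows parted by semicolons, each of 7 numbers parted by spaces: the turn, a rotation vector about the tool's x, y, z in degrees, then the shift along the tool's x, y, z in cm, then the closure, from 0 (fully open) to 1 (shut). In form: ax ay az dx dy dz jaw; .... A call has 1 to 20 rows; each row is the pose to reach, as a shift and turn from the pose commanded when the call began, along the tool's axes at that moment; what a row does not reach only later rows make up. A row lasts 1/12 s, in which the tool goes at most 41.7 mm and 7.16 degrees, less where a joint would pass 70% of its speed; a pose out of reach is approached as far as the arm can. A call with a gripper value outside its range is refused whole. The fingers move at their own pace and stop on an object; FORCE is the grip in N (left out, the last holds). Time passes only in rows, so rows that repeat a pose let the fingers close. It gives the time, the measured TCP pose, the force and the opening at its end, in the units of the state.
- sensors.get_state(): the state, without advancing time (a new reading comes with each control period).
- imaging.get_image(name): name is "side" or "top"; returns the picture (480x640x3 uint8, red, green, blue); there is no depth.
- imaging.get_calibration(name): a dict with "intrinsics" (3x3 intrinsics, pixels), "xyz" and "attitude" of the camera in the world. Camera axes: x right, y down, z forward; pixel columns grow to the right and rows downward; lengths in m; the calibration is good to about 2 mm. A picture is of the moment at which its call begins. get_calibration takes no time and is no camera call.
- workorder.hand_in(): hands the job in, once; it reports no verdict.
Trained networks look in the newest picture that a camera, given by its name, has taken for a name from the list of things; names that differ only in an ending like _2 or _b are one class to them, and where a whole thing is asked for, a point or a joint stands for the part that bears it (a point fixed in the world has none). Each returns a list of dicts, best first, with "score" (0 to 1); they miss things now and then, are a little off and sometimes report something else, mostly with a low value. They report only what shows in the picture. A call takes as long as a camera call. They do not tell look-alikes from the thing itself.
- imaging.silhouettes(camera, query): "mask" (480x640 bool, what is visible of it) and "rect" ([centre column, centre row, width, height] in pixels, round what is visible of it).
The state is a dict: "clock": time; "joints": joint angles; "qvel": joint speeds; "effort": joint torques, N m; "eef_pos": TCP position; "tcp_rot": TCP orientation; "wrist_force": force on the tool from outside, world axes, zero at the start; "ft_torque": the same for the moment, N m; "opening": finger opening in m.
Only numpy, scipy, OpenCV 4.12 (cv2) and the standard library are available. Lean on these libraries where they do the work, as an engineer would, in place of code of your own. Each camera call takes 0.05 s, during which the arm holds its last target.

### The job

Two thin white glass plates lie flat on the stone slab: press on the longer one and slide it until it sticks out over the slab's front edge (the edge on the robot's side) by about a third of its length, without tipping it off. Then grip the overhanging end by its sides, carry the plate to the balance and lay it down gently, flat and centred on the round steel pan, and let go. Do not drop it, and leave the shorter plate where it lies.

Things in the scene. Friction and masses are not known exactly. Their poses are not given: they have to be found in the camera images.
- long_plate: the longer thin white glass plate, 150 x 50 x 4 mm, 50 to 70 g, loose and flat on the slab. Origin: centre of its underside; x along its length (its -x end points to the slab's front edge within 6 degrees, nothing overhangs yet), z up. Pressed with shut fingers (5 to 15 N) it slides along with them: fingertips grip it better than the stone. It tips off when its centre passes the edge
- short_plate: the shorter white glass plate, 100 x 50 x 4 mm, beside the long one on the slab, 110 to 115 mm from it between centres, to its left or right. Origin and axes as for the long one. Not to be moved
- slab: fixed dark grey polished stone slab, 220 x 220 x 50 mm, on the bench, left or right of the middle. Origin: centre of its underside; top 50 mm higher; x points away from the robot (within 12 degrees). Front edge: 110 mm from the origin on the -x side, free space below it. A brass weight, 18 mm wide, 25 mm high, stands on it 90 mm behind its centre
- pan (a point): centre of the top face of the balance's fixed steel pan, 80 mm across, 5 mm thick, 92 mm above the bench on a thin stem. x points away from the robot (within 12 degrees), z up. The cream housing below is 50 mm high (37 mm free under the pan) and reaches 160 mm to the front, 70 mm to the rear, 95 mm to each side of the pan's centre
Not all that is in view belongs to the job. Leave any black or brown look-alike of the long_plate alone.

How it is judged:
By the outcome, as a careful person would: the job done as asked, in the order asked, and still so for the second after the job is handed in, with the robot touching nothing.
It also fails if it takes over 54 s, if anything falls off the work surface, if the arm or the gripper's body presses on something with over 40 N, if the wrist force passes 120 N, or if a joint passes its speed limit or range.

## Working session

There is one attempt and no reset: what is moved stays moved. The work goes in short steps, Python scripts to look and compute and a shell command to move; the robot and the scene stay as the last step left them, time stands still between calls to the robot, and variables do not carry over. Pictures are saved under pics/ and viewed, and the job is handed in when it is done.

```bash
mkdir -p pics; ls; python3 - <<'E'
from rig import sensors, imaging
import cv2
for n in("side","top"):
    im=imaging.get_image(n); cv2.imwrite(f"pics/{n}0.png",im[:,:,::-1])
    print(n,imaging.get_calibration(n))
    for q in("long_plate","short_plate","slab","pan"):
        for d in imaging.silhouettes(n,q): print(n,q,round(d["score"],2),d["rect"],d["mask"].sum())
print(sensors.get_state())
E
```

```text
pics
side {'intrinsics': array([[531.13240804,   0.        , 311.2510118 ],
       [  0.        , 531.13240804, 236.60240255],
       [  0.        ,   0.        ,   1.        ]]), 'xyz': array([ 0.20106016, -0.7432056 ,  0.84836659]), 'attitude': array([[ 0.93915579, -0.21626057,  0.26686657],
       [-0.34305667, -0.62961914,  0.69705944],
       [ 0.01727783, -0.74619777, -0.66550009]])}
side long_plate 0.83 [322.1, 185.1, 57.4, 19.1] 792
side long_plate 0.82 [229.1, 253.8, 65.1, 38.3] 1115
side long_plate 0.57 [214.9, 195.8, 61.0, 23.3] 677
side slab 0.92 [326.8, 209.2, 102.4, 78.3] 5206
side slab 0.32 [336.1, 211.5, 49.8, 16.4] 579
side pan 0.65 [382.9, 329.2, 143.9, 105.9] 10927
top {'intrinsics': array([[575.69511778,   0.        , 317.72060914],
       [  0.        , 575.69511778, 232.52189728],
       [  0.        ,   0.        ,   1.        ]]), 'xyz': array([0.36854592, 0.06033973, 1.02237912]), 'attitude': array([[ 0.01708027, -0.98914877,  0.1459211 ],
       [-0.99985329, -0.01670938,  0.00376708],
       [-0.00128795, -0.14596403, -0.98928906]])}
top long_plate 0.67 [13
[... 360 characters left out ...]
e+01, -1.59947615e-03,
        7.29094031e+01, -6.59570553e+00]), 'qvel': array([-0.10689475, -0.10821892, -0.05127922,  0.08697816, -0.02844336,
        0.02252149]), 'effort': array([ 1.23608013e-03, -5.14888752e+01, -2.70877397e+01,  6.78445213e-02,
        2.61049345e-02, -4.46201113e-05]), 'eef_pos': array([0.16799154, 0.575945  , 0.22260262]), 'tcp_rot': array([[ 2.79969197e-01,  9.60008983e-01, -3.79797978e-05],
       [ 9.60008970e-01, -2.79969199e-01, -1.58812179e-04],
       [-1.63094292e-04,  8.00157177e-06, -9.99999987e-01]]), 'wrist_force': array([-0.47580495, -0.0020865 ,  0.05276318]), 'ft_torque': array([ 0.05815999, -0.00834534, -0.02455881]), 'opening': 0.08762649514624216}
```

View pics/top0.png

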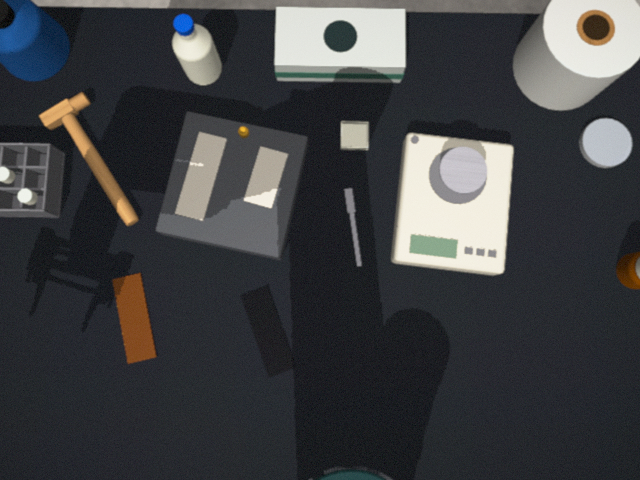

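View pics/side0.png

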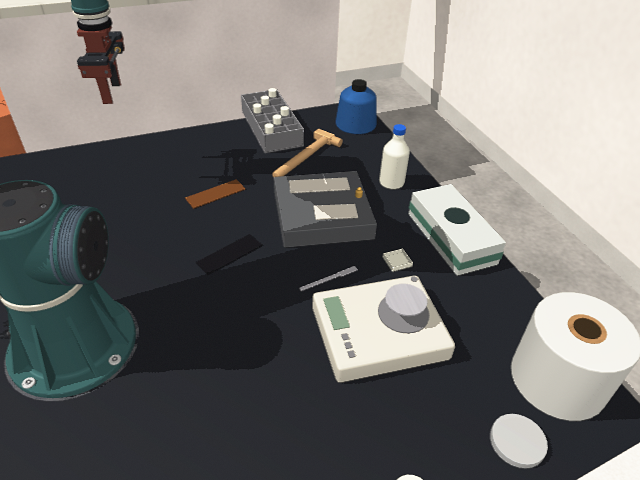

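Top picture: the candidates for the long plate are a white plate at (200,175) on the slab, a brown one at (131,317) and a black one at (269,330), both on the bench. The one at (200,175) fits, because it is white, on the slab and longer than its neighbour at (262,178). The balance pan is at (463,170). Next I'll check this in a crop and measure.

```bash
cat > h.py <<'E'
import numpy as np, cv2
from rig import sensors, imaging
def cal(n):
    c=imaging.get_calibration(n); return c["intrinsics"],np.array(c["xyz"]),np.array(c["attitude"])
def ray(n,uv,z):
    K,t,R=cal(n); d=R@np.linalg.solve(K,[uv[0],uv[1],1.]); return t+d*(z-t[2])/d[2]
def proj(n,P):
    K,t,R=cal(n); p=K@(R.T@(np.array(P)-t)); return p[:2]/p[2]
def plate(n,m,z):
    c=max(cv2.findContours(m.astype(np.uint8),0,1)[0],key=cv2.contourArea)[:,0,:]
    w=np.array([ray(n,p,z)[:2] for p in c])
    return cv2.minAreaRect((w*1000).astype(np.float32)),w
E
python3 - <<'E'
from h import *
im=imaging.get_image("top")
cv2.imwrite("pics/crop1.png",cv2.resize(im[100:270,150:320,::-1],None,fx=3.5,fy=3.5,interpolation=cv2.INTER_CUBIC))
cv2.imwrite("pics/crop2.png",cv2.resize(im[120:290,380:530,::-1],None,fx=3.5,fy=3.5,interpolation=cv2.INTER_CUBIC))
for q,z,i in(("long_plate",.054,None),("short_plate",.054,0),("slab",.05,0)):
    for d in imaging.silhouettes("top",q):
        r,_=plate("top",d["mask"],z); print(q,d["rect"],np.round(r[0],1),np.round(r[1],1),round(r[2],1), np.round(cv2.boxPoints(r)).tolist())
imaging.get_image("side")
for q,z,i in(("long_plate",.054,None),("short_plate",.054,0)):
    for d in imaging.silhouettes("side",q):
        r,_=plate("side",d["mask"],z); print("side",q,d["rect"],np.round(r[0],1),np.round(r[1],1),round(r[2],1))
# pan ellipse
g=im.astype(int)
for p in[(463,170),(463,150),(440,170),(486,170),(480,200)]: print(p,im[p[1],p[0]])
print(ray("top",(463,170),.092), ray("side",(406,299),.092))
E
```

```text
long_plate [199.0, 174.9, 52.6, 87.1] [607.9 267.6] [ 51.4 151.8] 76.2 [[528.0, 261.0], [676.0, 225.0], [688.0, 275.0], [540.0, 311.0]]
long_plate [133.1, 318.4, 41.3, 97.0] [363.1 367.5] [143.5  49.9] 14.4 [[287.0, 374.0], [300.0, 326.0], [439.0, 361.0], [426.0, 410.0]]
long_plate [268.2, 332.2, 52.8, 91.9] [345.4 144.6] [142.6  47.9] 21.4 [[270.0, 141.0], [288.0, 96.0], [421.0, 148.0], [403.0, 193.0]]
short_plate [265.6, 179.3, 43.3, 59.7] [607.1 156.3] [ 50.6 101.5] 75.9 [[552.0, 144.0], [650.0, 119.0], [663.0, 168.0], [564.0, 193.0]]
side long_plate [322.8, 186.6, 54.9, 18.5] [604.7 267.1] [ 57.8 148.6] 78.3
side long_plate [212.4, 193.2, 60.3, 24.7] [351.6 317.5] [141.1  49. ] 13.8
side long_plate [228.5, 252.7, 63.7, 39.0] [334.1  96.4] [141.2  51.1] 22.3
side short_plate [336.3, 212.9, 48.4, 14.1] [605.5 155.4] [ 54.2 101. ] 75.0
(463, 170) [203 197 205]
(463, 150) [195 193 202]
(440, 170) [181 180 187]
(486, 170) [205 199 201]
(480, 200) [243 239 226]
[ 0.61472225 -0.17540367  0.092     ] [ 0.61348398 -0.17660379  0.092     ]
```

View pics/crop1.png

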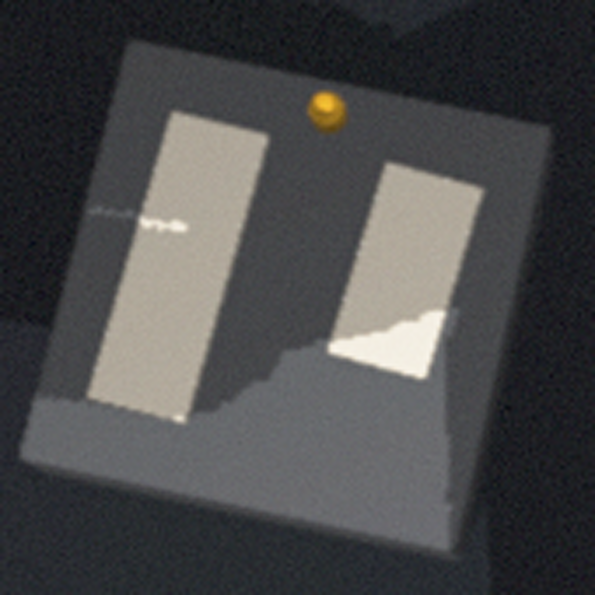

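View pics/crop2.png

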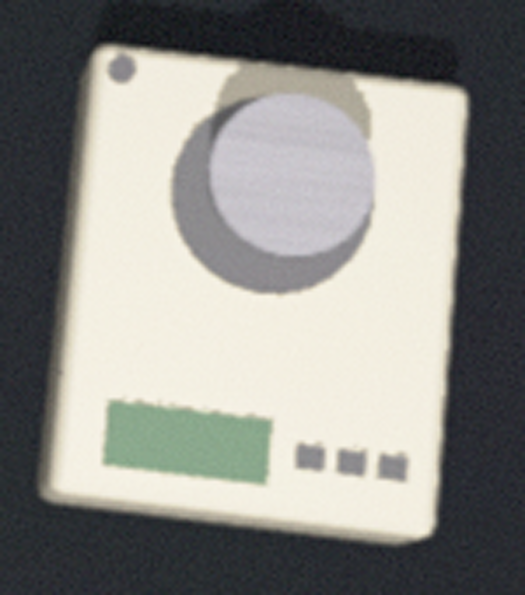

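Crop 1: the long white plate sits on the left of the slab. Slab corners in the crop are at about (130,42), (551,128), (452,552) and (22,460), and the brass weight is at (327,110). Crop 2: the pan disc has its centre at about (292,174), i.e. (463.4,169.7) in the full picture.

```bash
python3 - <<'E'
from h import *
C=np.array([(130,42),(551,128),(452,552),(22,460)])/3.5+[150,100]-.35
W=np.array([ray("top",c,.05)[:2] for c in C])*1000
print(W.round(1), [np.linalg.norm(W[i]-W[(i+1)%4]).round(1) for i in range(4)], W.mean(0))
e=W[2]-W[3]; print("front edge dir",np.degrees(np.arctan2(e[1],e[0])))
P=np.array([(172,111),(268,134),(186,423),(88,398)])/3.5+[150,100]-.35
Q=np.array([ray("top",c,.054)[:2] for c in P])*1000
print(Q.round(1),[np.linalg.norm(Q[i]-Q[(i+1)%4]).round(1) for i in range(4)], Q.mean(0))
a=Q[0]+Q[1]-Q[2]-Q[3];print("plate ang",np.degrees(np.arctan2(a[1],a[0])))
ax=a/np.linalg.norm(a)
n=np.array([-e[1],e[0]])/np.linalg.norm(e); n*=np.sign(n[0])
print("normal",n,"angle",np.degrees(np.arctan2(n[1],n[0])),"near end dist to edge", (Q[2]-W[2])@n,(Q[3]-W[2])@n,"centre",(Q.mean(0)-W[2])@n)
print("pan",ray("top",(463.05,169.4),.092))
R=sensors.get_state()["tcp_rot"]; print(np.degrees(np.arctan2(R[1,0],R[0,0])))
E
```

```text
[[723.4 298.4]
 [682.   85.6]
 [468.3 129.4]
 [509.8 340.5]] [np.float64(216.8), np.float64(218.2), np.float64(215.2), np.float64(217.7)] [595.869076   213.46179639]
front edge dir -101.1311791068159
[[686.4 274.7]
 [675.3 226.3]
 [528.8 260.4]
 [540.4 308.9]] [np.float64(49.6), np.float64(150.4), np.float64(49.8), np.float64(150.0)] [607.70836973 267.57723745]
plate ang -13.131875535133995
normal [ 0.98118775 -0.19305594] angle -11.131179106815894 near end dist to edge 34.087812912390376 36.08333138914276 centre 110.1427013135083
pan [ 0.61574724 -0.17550682  0.092     ]
73.74102592438314
```

```bash
python3 -m creep '0 0 -1.5 -4 12 2 0.5; 0 0 -3.1 -10 30 5 1; 0 0 -3.1 -10 30 5 1; 0 0 -3.1 -10 30 5 1; 0 0 -3.1 -10 30 5 1; 0 0 -3.1 -10 30 5 1; 0 0 -3.1 -10 30 5 1; 0 0 -3.1 -17.2 51.6 9 1; 0 0 -3.1 -17.2 51.6 9 1; 0 0 -3.1 -17.2 51.6 9 1; 0 0 -3.1 -17.2 51.6 9 1; 0 0 -3.1 -17.2 51.6 9 1; 0 0 -3.1 -17.2 51.6 10.2 1; 0 0 -3.1 -17.2 51.6 10.2 1; 0 0 -3.1 -17.2 51.6 10.2 1; 0 0 -3.1 -17.2 51.6 10.2 1' 20
```

```text
clock: 2.18
eef_pos: [0.6145, 0.2662, 0.12]
tcp_rot: [[0.229, 0.973, -0.002], [0.973, -0.229, 0.0], [-0.0, -0.002, -1.0]]
wrist_force: [-1.1, 0.7, 0.6]
opening: 0.0003
```

```bash
python3 -m creep '0 0 0 0 0 2.5 1; 0 0 0 0 0 4.5 1; 0 0 0 0 0 5.5 1; 0 0 0 0 0 6 1; 0 0 0 0 0 6.2 1; 0 0 0 0 0 6.2 1; 0 0 0 0 0 6.2 1'; python3 - <<'E'
from h import *
im=imaging.get_image("top"); cv2.imwrite("pics/t2.png",im[:,:,::-1])
im=imaging.get_image("side"); cv2.imwrite("pics/s2.png",cv2.resize(im[100:280,230:430,::-1],None,fx=3.5,fy=3.3,interpolation=cv2.INTER_CUBIC))
E
```

```text
clock: 2.77
eef_pos: [0.6156, 0.267, 0.0598]
tcp_rot: [[0.227, 0.974, 0.001], [0.974, -0.227, 0.0], [0.001, 0.001, -1.0]]
wrist_force: [-0.5, 0.7, 0.0]
opening: 0.0003
```

View pics/s2.png

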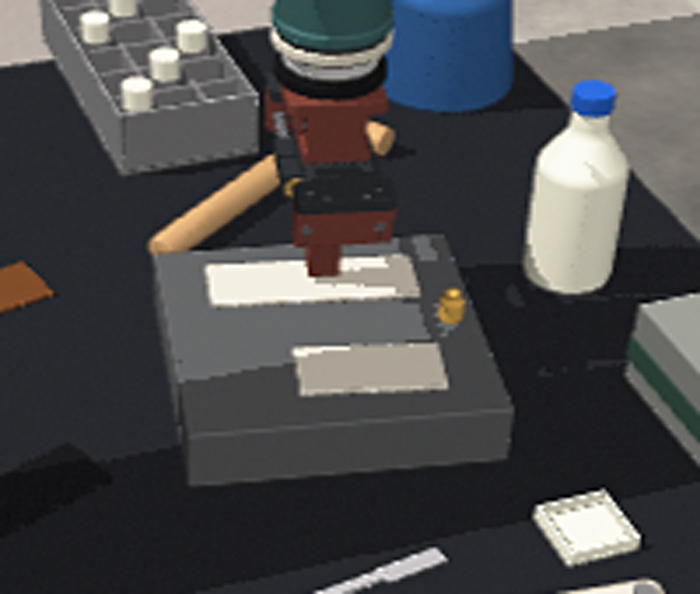

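View pics/t2.png

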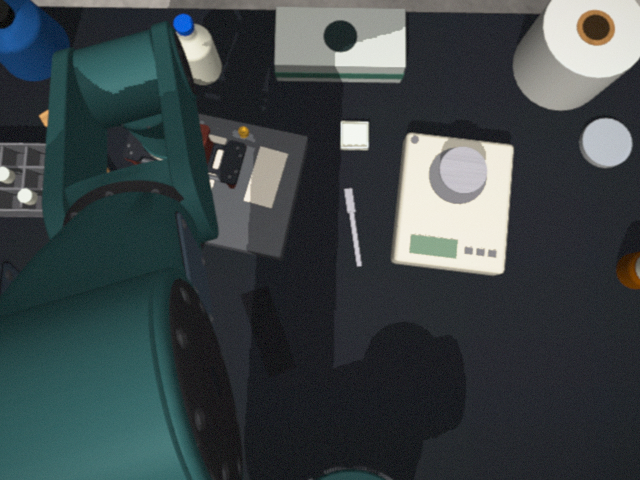

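The fingertips are over the long plate in side crop 2, at about (323,272), slightly behind its centre. The top view is blocked by the arm. I'm lowering to contact.

```bash
python3 -m creep '0 0 0 0 0 0.2 1; 0 0 0 0 0 0.4 1; 0 0 0 0 0 0.4 1; 0 0 0 0 0 0.4 1'
```

```text
clock: 3.2
eef_pos: [0.6151, 0.2662, 0.0545]
tcp_rot: [[0.228, 0.974, -0.0], [0.974, -0.228, -0.0], [-0.0, -0.0, -1.0]]
wrist_force: [-0.9, -0.2, 0.1]
opening: 0.0008
```

```bash
python3 -m creep '0 0 0 0 0 0.05 1; 0 0 0 0 0 0.1 1; 0 0 0 0 0 0.1 1; 0 0 0 0 0 0.1 1'
```

```text
clock: 3.53
eef_pos: [0.6153, 0.2663, 0.0544]
tcp_rot: [[0.228, 0.974, 0.0], [0.974, -0.228, -0.0], [0.0, 0.0, -1.0]]
wrist_force: [-1.7, -0.4, 5.5]
opening: 0.0002
```

```bash
python3 -m creep '0 0 0 0 0 0.05 1; 0 0 0 0 0 0.07 1; 0 0 0 0 0 0.07 1'
```

```text
clock: 3.78
eef_pos: [0.6155, 0.2664, 0.0544]
tcp_rot: [[0.228, 0.974, 0.001], [0.974, -0.228, 0.0], [0.0, 0.001, -1.0]]
wrist_force: [-2.4, -0.6, 9.0]
opening: 0.0006
```

```bash
python3 -m creep '0 0 0 0 -0.2 0 1; 0 0 0 0 -0.5 0 1; 0 0 0 0 -0.9 0 1; 0 0 0 0 -1.3 0 1; 0 0 0 0 -1.7 0 1; 0 0 0 0 -2.1 0 1; 0 0 0 0 -2.5 0 1; 0 0 0 0 -2.9 0 1; 0 0 0 0 -3.3 0 1; 0 0 0 0 -3.6 0 1; 0 0 0 0 -3.8 0 1; 0 0 0 0 -4 0 1; 0 0 0 0 -4 0 1'; python3 - <<'E'
from h import *
im=imaging.get_image("side"); cv2.imwrite("pics/s3.png",cv2.resize(im[140:260,250:400,::-1],None,fx=5,fy=5,interpolation=cv2.INTER_CUBIC))
E
```

```text
clock: 4.87
eef_pos: [0.5779, 0.276, 0.0544]
tcp_rot: [[0.228, 0.974, 0.004], [0.974, -0.228, 0.001], [0.002, 0.003, -1.0]]
wrist_force: [1.3, -0.8, 6.6]
opening: 0.0004
```

View pics/s3.png

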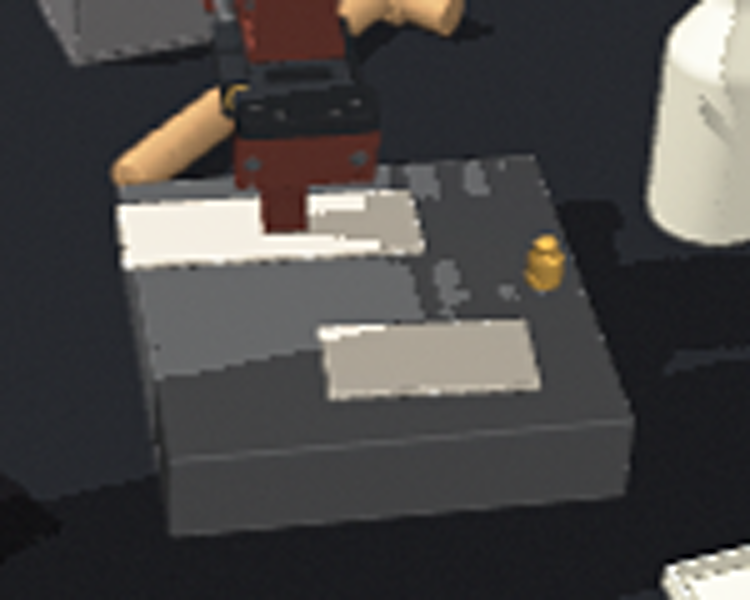

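The plate follows the fingers, and its front end is now at the slab's edge in crop 3, at about (118–125, 205–268). I'm continuing the slide.

```bash
python3 -m creep '0 0 0 0 -0.2 0.02 1; 0 0 0 0 -0.5 0.04 1; 0 0 0 0 -0.9 0.04 1; 0 0 0 0 -1.3 0.04 1; 0 0 0 0 -1.7 0.04 1; 0 0 0 0 -2.1 0.04 1; 0 0 0 0 -2.5 0.04 1; 0 0 0 0 -2.9 0.04 1; 0 0 0 0 -3.3 0.04 1; 0 0 0 0 -3.6 0.04 1; 0 0 0 0 -3.8 0.04 1; 0 0 0 0 -4 0.04 1; 0 0 0 0 -4 0.04 1; 0 0 0 0 -4 0.04 1'; python3 - <<'E'
from h import *
im=imaging.get_image("side"); cv2.imwrite("pics/s4.png",cv2.resize(im[140:260,250:400,::-1],None,fx=5,fy=5,interpolation=cv2.INTER_CUBIC))
for d in imaging.silhouettes("side","long_plate"):
    r,w=plate("side",d["mask"],.054); print(d["score"],d["rect"],np.round(r[0],1),np.round(r[1],1),round(r[2],1),np.round(cv2.boxPoints(r)).tolist())
E
```

```text
clock: 6.08
eef_pos: [0.5397, 0.2854, 0.0544]
tcp_rot: [[0.228, 0.974, 0.005], [0.974, -0.228, 0.002], [0.003, 0.004, -1.0]]
wrist_force: [0.9, -0.0, 8.7]
opening: 0.0003
0.92 [228.2, 253.5, 67.9, 38.3] [334.2  96.7] [144.1  53.7] 21.3 [[257.0, 96.0], [277.0, 45.0], [411.0, 98.0], [392.0, 148.0]]
0.91 [214.9, 196.9, 60.1, 26.9] [349.9 316. ] [141.2  53.4] 15.0 [[275.0, 324.0], [289.0, 272.0], [425.0, 308.0], [411.0, 360.0]]
0.85 [290.9, 187.6, 58.1, 24.3] [530.6 286.6] [ 54.2 148.8] 76.4 [[452.0, 278.0], [596.0, 243.0], [609.0, 295.0], [465.0, 330.0]]
```

View pics/s4.png

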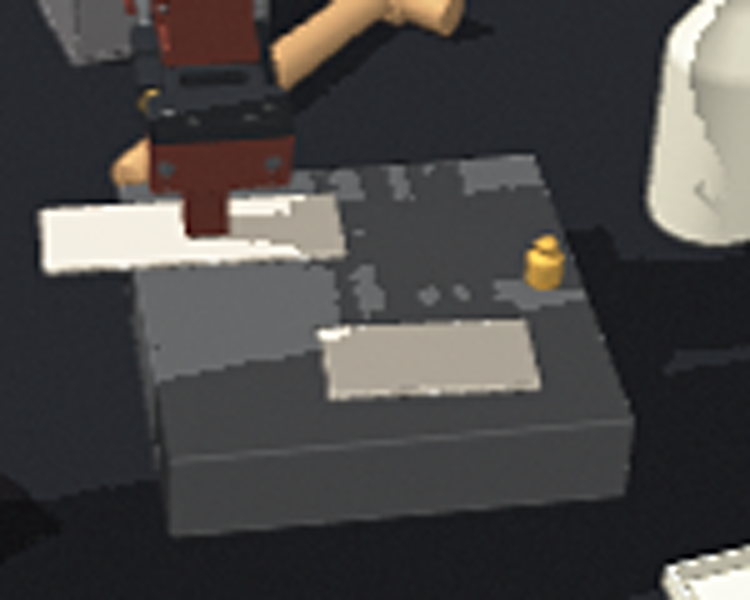

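Overhang is about 42–44 mm: the front end is at x≈40 and the slab edge at x≈135 in the crop. It needs about 7 mm more.

```bash
python3 -m creep '0 0 0 0 -0.2 0 1; 0 0 0 0 -0.4 0 1; 0 0 0 0 -0.6 0 1; 0 0 0 0 -0.7 0 1; 0 0 0 0 -0.7 0 1; 0 0 0 0 -0.7 0 1'; python3 - <<'E'
from h import *
im=imaging.get_image("side"); cv2.imwrite("pics/s5.png",cv2.resize(im[140:260,250:400,::-1],None,fx=5,fy=5,interpolation=cv2.INTER_CUBIC))
E
```

```text
clock: 6.68
eef_pos: [0.5331, 0.287, 0.0544]
tcp_rot: [[0.228, 0.974, 0.005], [0.974, -0.228, 0.002], [0.003, 0.005, -1.0]]
wrist_force: [0.5, -0.3, 8.7]
opening: 0.0008
```

View pics/s5.png

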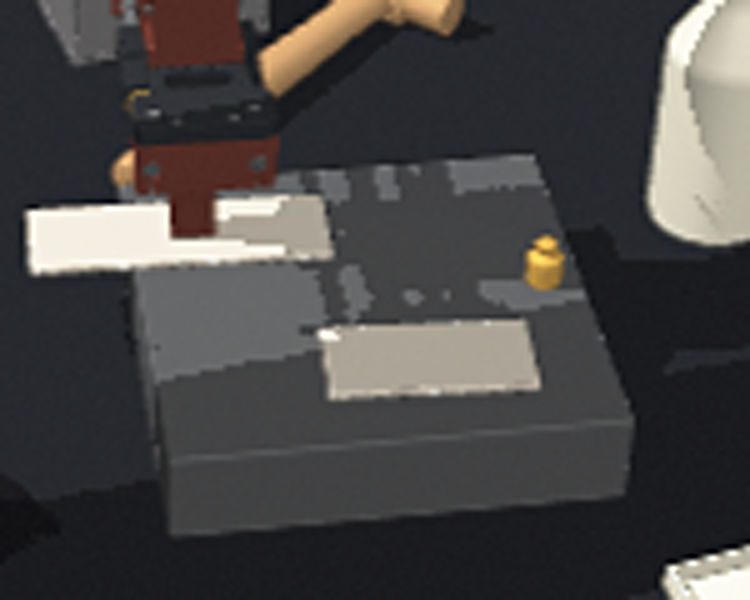

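```bash
python3 -m creep '0 0 0 0 0 -0.3 1; 0 0 0 0 0 -1 1; 0 0 0 0 0 -3 1; 0 0 0 0 0 -5 1; 0 0 0 0 -1 -7 0.5; 0 0 0 0 -3 -7 0; 0 0 0 0 -5 -7 0; 0 0 0 0 -6.3 -7 0; 0 0 0 0 -6.3 -7 0; 0 0 0 0 -6.3 -7 0; 0 0 0 0 -6.3 -7 0; 0 0 0 0 -6.3 -7 0'; python3 - <<'E'
from h import *
im=imaging.get_image("side"); cv2.imwrite("pics/s6.png",cv2.resize(im[140:260,250:400,::-1],None,fx=5,fy=5,interpolation=cv2.INTER_CUBIC))
for d in imaging.silhouettes("side","long_plate"):
    r,w=plate("side",d["mask"],.054); print(d["score"],d["rect"],np.round(r[0],1),np.round(r[1],1),round(r[2],1),np.round(cv2.boxPoints(r)).tolist())
im=imaging.get_image("top"); cv2.imwrite("pics/t6.png",cv2.resize(im[100:270,100:320,::-1],None,fx=3.5,fy=3.5,interpolation=cv2.INTER_CUBIC))
E
```

```text
clock: 7.73
eef_pos: [0.4703, 0.3005, 0.1225]
tcp_rot: [[0.228, 0.974, 0.001], [0.974, -0.228, 0.0], [0.0, 0.001, -1.0]]
wrist_force: [-1.1, -0.3, -0.5]
opening: 0.0504
0.75 [227.9, 253.4, 63.8, 36.0] [335.   96.8] [142.6  55.3] 22.4 [[259.0, 95.0], [280.0, 44.0], [412.0, 98.0], [390.0, 150.0]]
0.69 [289.5, 187.2, 60.0, 20.7] [524.1 290. ] [ 58.6 149.7] 76.4 [[445.0, 279.0], [590.0, 244.0], [604.0, 301.0], [458.0, 336.0]]
0.61 [215.9, 194.9, 63.1, 27.1] [353.1 317.3] [143.2  53.7] 13.8 [[277.0, 326.0], [290.0, 274.0], [429.0, 308.0], [416.0, 360.0]]
```

View pics/s6.png

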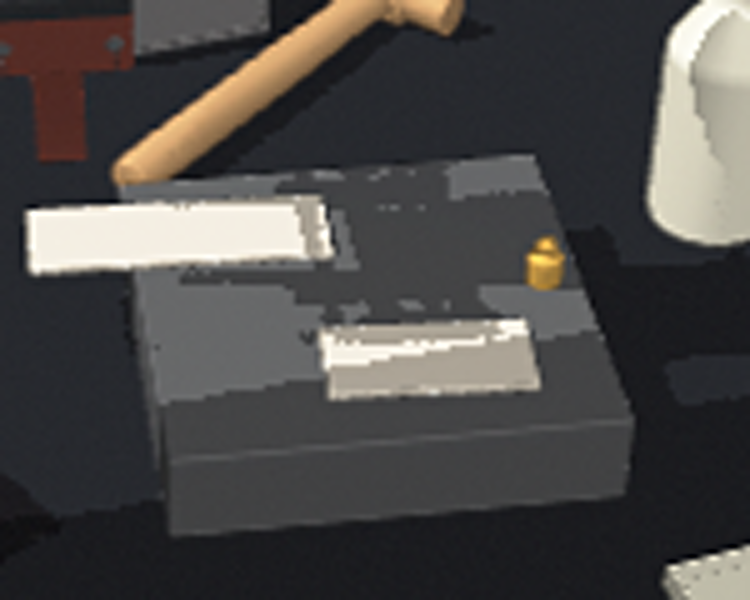

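View pics/t6.png

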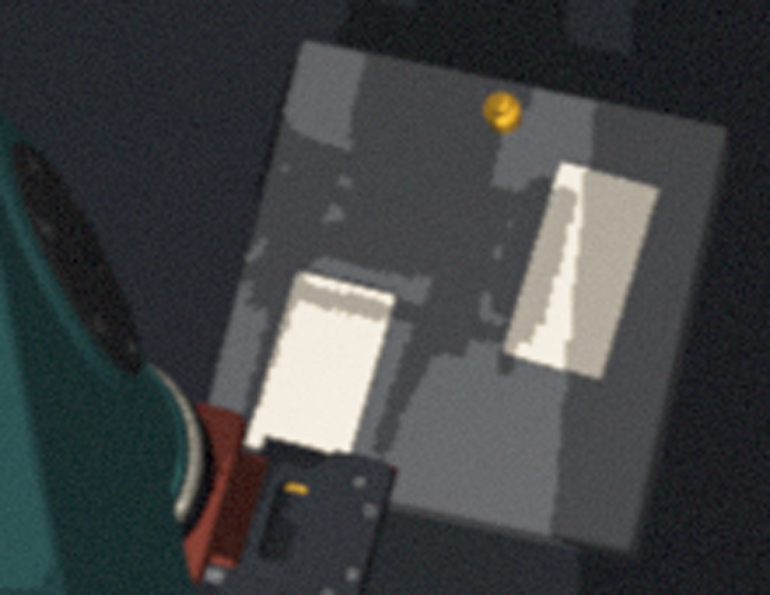

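The plate lies flat with about 50 mm overhanging. In the top crop its far corners are at (300,272) and (396,297). I'll check its pose from these.

```bash
python3 - <<'E'
from h import *
A,B=[ray("top",np.array(p)/3.5+[100,100]-.35,.054)[:2]*1000 for p in((300,272),(396,297))]
n=A-B; print(A,B,np.linalg.norm(n)); ang=np.arctan2(-n[0],n[1]); print("ang",np.degrees(ang))
for a in(ang,np.radians(-13.2)):
    ax=np.array([np.cos(a),np.sin(a)]); m=(A+B)/2; print("centre",m-75*ax,"grasp",m-130*ax)
E
```

```text
[603.70120729 293.9816235 ] [591.89125671 246.1055746 ] 49.311164970762405
ang -13.856943966010851
centre [524.97897713 288.00598736] grasp [471.5796569  301.17840546]
centre [524.77781428 287.16991431] grasp [471.23097462 299.72921217]
```

```bash
python3 -m creep '0 0 0 0 0 0 0; 0 0 0 0 0 0 0; 0 0 0 0 0 0 0; 0 0 0 0 0 2 0; 0 0 0 0 0 4 0; 0 0 0 0 0 6 0; 0 0 0 0 0 7.5 0; 0 0 0 0 0 8.5 0; 0 0 0 0 0 8.9 0; 0 0 0 0 0 8.9 0; 0 0 0 0 0 8.9 0'; python3 - <<'E'
from h import *
im=imaging.get_image("side"); cv2.imwrite("pics/s7.png",cv2.resize(im[140:260,220:370,::-1],None,fx=5,fy=5,interpolation=cv2.INTER_CUBIC))
E
```

```text
clock: 8.8
eef_pos: [0.4695, 0.3007, 0.0339]
tcp_rot: [[0.228, 0.974, 0.0], [0.974, -0.228, 0.0], [0.0, 0.0, -1.0]]
wrist_force: [-0.9, 0.2, -1.1]
opening: 0.0881
```

View pics/s7.png

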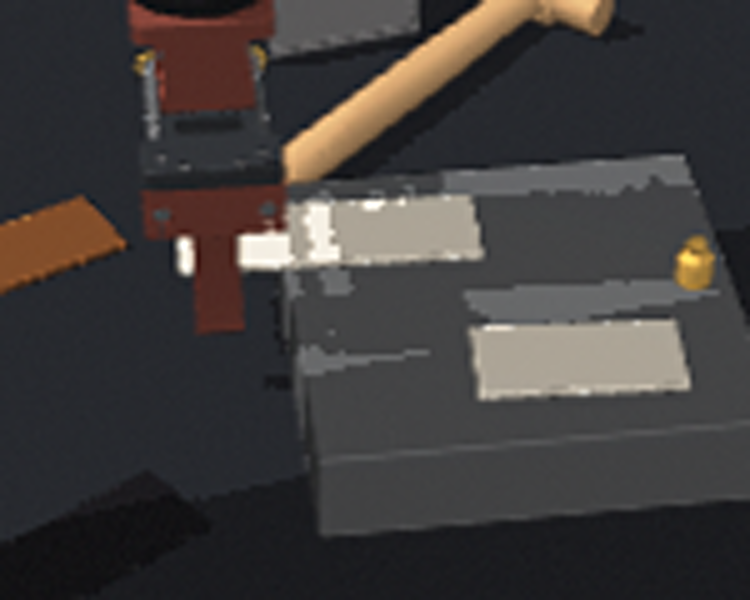

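The fingers straddle the overhanging end, with the near finger at (218,280) in crop 7, clear of the slab. I'm closing.

```bash
python3 -m creep '0 0 0 0 0 0.1 0.2; 0 0 0 0 0 0.1 0.35; 0 0 0 0 0 0.1 0.5; 0 0 0 0 0 0.1 0.7; 0 0 0 0 0 0.1 1; 0 0 0 0 0 0.1 1; 0 0 0 0 0 0.1 1; 0 0 0 0 0 0.1 1' 12; python3 -m creep '0 0 0 0 0 0 1; 0 0 0 0 0 0 1; 0 0 0 0 0 0 1; 0 0 0 0 0 0 1' 35
```

```text
clock: 9.52
eef_pos: [0.4692, 0.3005, 0.0326]
tcp_rot: [[0.228, 0.974, 0.0], [0.974, -0.228, -0.0], [-0.0, 0.0, -1.0]]
wrist_force: [0.6, 0.3, 1.2]
opening: 0.0495
clock: 9.85
eef_pos: [0.4692, 0.3005, 0.0326]
tcp_rot: [[0.228, 0.974, 0.0], [0.974, -0.228, -0.0], [-0.0, 0.0, -1.0]]
wrist_force: [0.2, -0.6, 1.1]
opening: 0.0494
```

```bash
python3 -m creep '0 0 0 0 0 -0.1 1; 0 0 0 0 0 -0.3 1; 0 0 0 0 0 -0.6 1; 0 0 0 0 0 -1 1; 0 0 0 0 0 -1.6 1; 0 0 0 0 0 -2.4 1; 0 0 0 0 0 -3.4 1; 0 0 0 0 0 -4.6 1; 0 0 0 0 0 -6 1; 0 0 0 0 0 -7.4 1; 0 0 0 0 0 -8.6 1; 0 0 0 0 0 -9.4 1; 0 0 0 0 0 -10 1; 0 0 0 0 0 -10 1; 0 0 0 0 0 -10 1'; python3 - <<'E'
from h import *
im=imaging.get_image("side"); cv2.imwrite("pics/s8.png",cv2.resize(im[110:260,210:380,::-1],None,fx=4,fy=4,interpolation=cv2.INTER_CUBIC))
E
```

```text
clock: 11.1
eef_pos: [0.4692, 0.3005, 0.1328]
tcp_rot: [[0.228, 0.974, 0.0], [0.974, -0.228, 0.0], [0.0, 0.0, -1.0]]
wrist_force: [-0.2, -0.5, -1.5]
opening: 0.0495
```

View pics/s8.png

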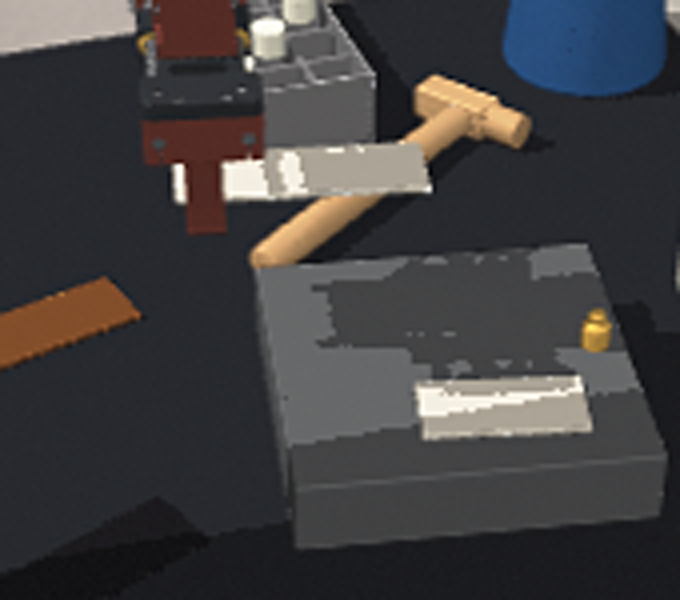

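The plate is held and looks level; it is clear of the slab and the short plate has not moved. I'm carrying it to the balance.

```bash
python3 -m creep '0 0 0 0 0 -0.5 1; 0 0 0 0 0 -1 1; 0 0 0 -0.3 0.1 -1.5 1; 0 0 0 -0.8 0.3 -2 1; 0 0 0 -1.6 0.6 -2 1; 0 0 0 -2.6 1.1 -2 1; 0 0 0 -3.8 1.7 -2 1; 0 0 0 -5.2 2.3 -2 1; 0 0 0 -6.8 3 -2 1; 0 0 0 -8.4 3.8 -2 1; 0 0 0 -10 4.5 -2 1; 0 0 0 -11.6 5.2 -2 1; 0 0 0 -13.2 5.9 -2 1; 0 0 0 -14.8 6.6 -2 1; 0 0 0 -16.4 7.3 -2 1; 0 0 0 -18 8.1 -2 1; 0 0 0 -19.4 8.7 -2 1; 0 0 0 -20.4 9.1 -2 1; 0 0 0 -21 9.4 -2 1; 0 0 0 -21.2 9.5 -2 1'
```

```text
clock: 12.82
eef_pos: [0.5134, 0.071, 0.1524]
tcp_rot: [[0.229, 0.973, -0.0], [0.973, -0.229, -0.0], [-0.0, -0.0, -1.0]]
wrist_force: [0.5, -0.3, -1.0]
opening: 0.0492
```

```bash
python3 -m creep '0 0 0 -0.3 0.1 0 1; 0 0 0 -0.8 0.3 0 1; 0 0 0 -1.6 0.6 0 1; 0 0 0 -2.6 1.1 0 1; 0 0 0 -3.8 1.7 0 1; 0 0 0 -5.2 2.3 0 1; 0 0 0 -6.8 3 0 1; 0 0 0 -8.4 3.8 0 1; 0 0 0 -10 4.5 0 1; 0 0 0 -11.6 5.2 0 1; 0 0 0 -13.2 5.9 0 1; 0 0 0 -14.8 6.6 0 1; 0 0 0 -16.4 7.3 0 1; 0 0 0 -18 8.1 0 1; 0 0 0 -19.4 8.7 0 1; 0 0 0 -20.6 9.3 0 1; 0 0 0 -21.5 9.7 0 1; 0 0 0 -21.9 9.8 0 1; 0 0 0 -21.9 9.8 0 1; 0 0 0 -21.9 9.8 0 1'; python3 - <<'E'
from h import *
for n in("side","top"):
    im=imaging.get_image(n); cv2.imwrite(f"pics/{n}9.png",im[:,:,::-1])
for d in imaging.silhouettes("top","long_plate"):
    r,_=plate("top",d["mask"],.174); print(d["score"],d["rect"],np.round(r[0],1),np.round(r[1],1),round(r[2],1))
print({k:np.round(v,4) for k,v in sensors.get_state().items() if k in("eef_pos","joints")})
E
```

```text
clock: 14.48
eef_pos: [0.5586, -0.1628, 0.1524]
tcp_rot: [[0.228, 0.974, -0.001], [0.974, -0.228, 0.0], [0.0, -0.001, -1.0]]
wrist_force: [0.2, 0.5, -0.9]
opening: 0.0496
0.96 [473.0, 155.7, 29.2, 97.8] [ 655.1 -172.9] [31.3 72.1] 76.1
0.91 [130.1, 318.4, 43.1, 94.5] [364.9 330.4] [125.7  44.7] 13.9
0.75 [269.6, 325.4, 52.4, 77.7] [351.5 135.6] [117.7  41.3] 20.5
{'joints': array([-2.30000e+01,  2.31601e+01,  9.34363e+01,  5.30000e-03,
        6.34289e+01, -9.98897e+01]), 'eef_pos': array([ 0.5587, -0.1623,  0.1526])}
```

View pics/side9.png

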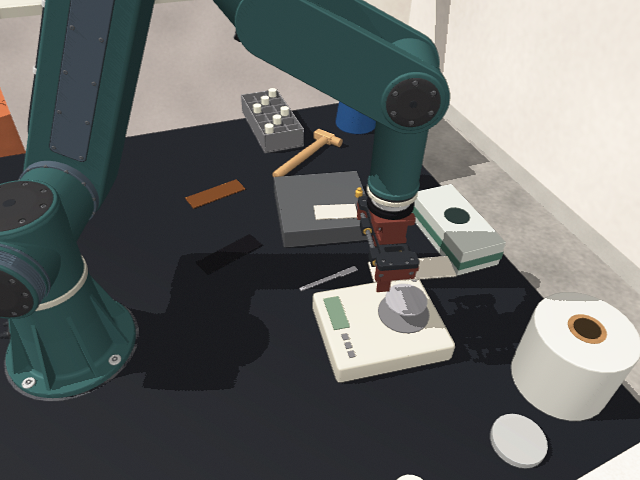

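View pics/top9.png

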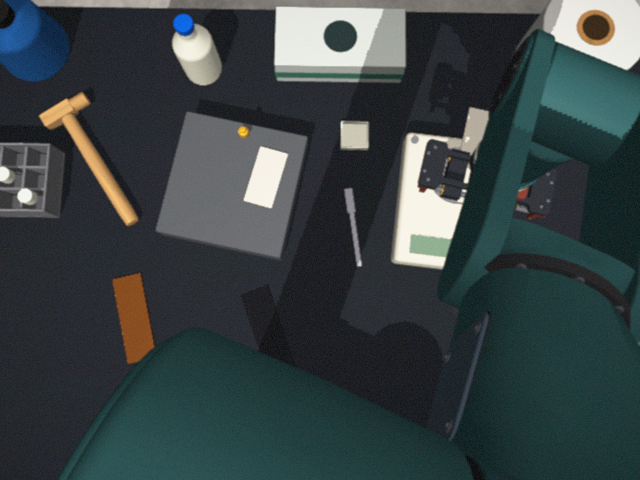

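In the side view the plate sits over the pan at (406,299), and its far end shows at (437,268). I'm checking the tilt and centring from its far end.

```bash
python3 - <<'E'
from h import *
s=cv2.imread("pics/side9.png");t=cv2.imread("pics/top9.png")
# predicted level plate corners (top face) for TCP pose
st=sensors.get_state(); p=st["eef_pos"];R=st["tcp_rot"]
ax=R[:,1]; lat=R[:,0]; c=p+ax*.0573+np.array([0,0,.0214])
print("centre pred",c)
for nm,im,x0,y0,w,h,f in(("side",s,350,230,140,110,5),("top",t,400,90,130,110,5)):
    o=cv2.resize(im[y0:y0+h,x0:x0+w],None,fx=f,fy=f,interpolation=cv2.INTER_CUBIC)
    for a,b in((75,25),(75,-25),(-75,25),(-75,-25)):
        q=(proj(nm,c+ax*a/1e3+lat*b/1e3)-[x0,y0]+.5)*f; cv2.circle(o,tuple(int(v) for v in q),3,(0,0,255),-1); print(nm,a,b,q.round())
    cv2.imwrite(f"pics/{nm}10.png",o)
E
```

```text
centre pred [ 0.61448144 -0.17525835  0.17393205]
side 75 25 [494. 129.]
side 75 -25 [538. 226.]
side -75 25 [ 96. 159.]
side -75 -25 [124. 258.]
top 75 25 [354.  86.]
top 75 -25 [514. 124.]
top -75 25 [251. 550.]
top -75 -25 [415. 590.]
```

View pics/side10.png

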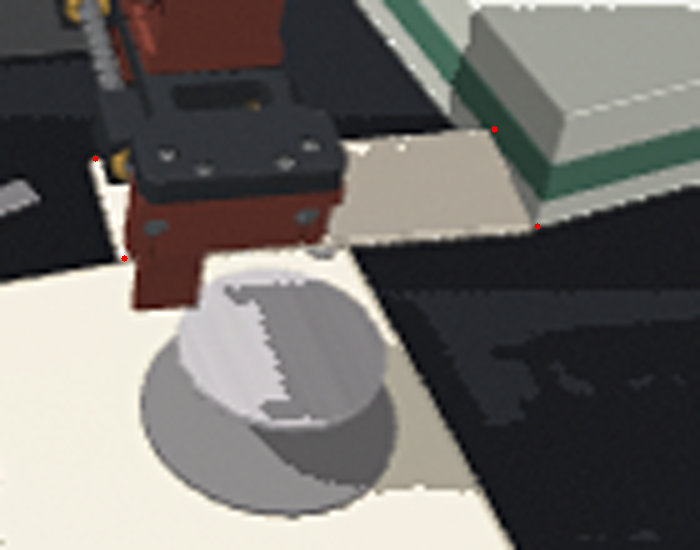

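View pics/top10.png

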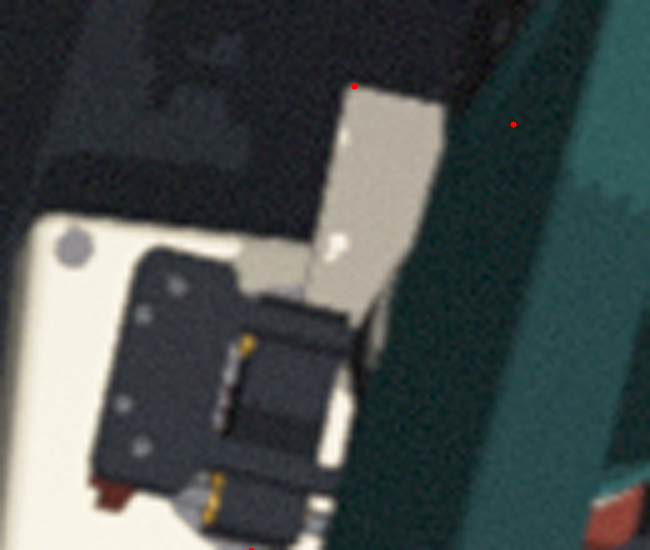

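Predicted corners of a level plate match the picture in both views to about 1 mm, so the plate is level and centred over the pan. I'm lowering.

```bash
python3 -m creep '0 0 0 -0.05 0.05 0.3 1; 0 0 0 -0.05 0.05 0.8 1; 0 0 0 -0.05 0.05 1.5 1; 0 0 0 -0.05 0.05 2.2 1; 0 0 0 -0.05 0.05 2.8 1; 0 0 0 -0.05 0.05 3.3 1; 0 0 0 -0.05 0.05 3.6 1; 0 0 0 -0.05 0.05 3.8 1; 0 0 0 -0.05 0.05 3.9 1; 0 0 0 -0.05 0.05 4 1; 0 0 0 -0.05 0.05 4 1; 0 0 0 -0.05 0.05 4 1'; python3 - <<'E'
from h import *
im=imaging.get_image("side"); cv2.imwrite("pics/s11.png",cv2.resize(im[240:350,340:480,::-1],None,fx=5,fy=5,interpolation=cv2.INTER_CUBIC))
E
```

```text
clock: 15.63
eef_pos: [0.5595, -0.1638, 0.1128]
tcp_rot: [[0.228, 0.974, 0.0], [0.974, -0.228, -0.0], [-0.0, 0.0, -1.0]]
wrist_force: [-0.9, -0.6, -0.1]
opening: 0.0495
```

View pics/s11.png

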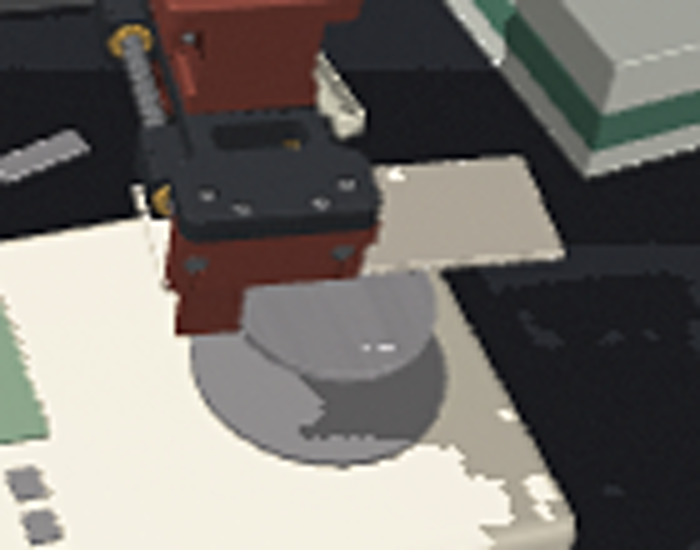

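Crop 11 shows the plate (near edge at y≈258–275) still well above the pan (centre 332,300). My lowering sum had a sign slip: the TCP lies below the plate, so contact comes at TCP z ≈ 0.092 − 0.0174 = 0.0746. That leaves 38 mm to go.

```bash
python3 -m creep '0 0 0 0 0 0.3 1; 0 0 0 0 0 0.8 1; 0 0 0 0 0 1.4 1; 0 0 0 0 0 2 1; 0 0 0 0 0 2.5 1; 0 0 0 0 0 2.9 1; 0 0 0 0 0 3.2 1; 0 0 0 0 0 3.4 1; 0 0 0 0 0 3.5 1; 0 0 0 0 0 3.5 1; 0 0 0 0 0 3.5 1'; python3 - <<'E'
from h import *
im=imaging.get_image("side"); 
st=sensors.get_state(); p=st["eef_pos"];R=st["tcp_rot"];print(p)
o=cv2.resize(im[240:350,340:480,::-1],None,fx=5,fy=5,interpolation=cv2.INTER_CUBIC)
c=p+R[:,1]*.0573+np.array([0,0,.0214]);print(c)
for a,b in((75,25),(75,-25),(-75,25),(-75,-25)):
    q=(proj("side",c+R[:,1]*a/1e3+R[:,0]*b/1e3)-[340,240]+.5)*5; cv2.circle(o,tuple(int(v) for v in q),3,(0,0,255),-1)
cv2.imwrite("pics/s12.png",o)
E
```

```text
clock: 16.6
eef_pos: [0.5594, -0.1638, 0.0777]
tcp_rot: [[0.228, 0.974, 0.0], [0.974, -0.228, -0.0], [-0.0, 0.0, -1.0]]
wrist_force: [-0.3, -1.0, -0.5]
opening: 0.0491
[ 0.55950026 -0.16383635  0.07781115]
[ 0.61529463 -0.17688537  0.09923684]
```

View pics/s12.png

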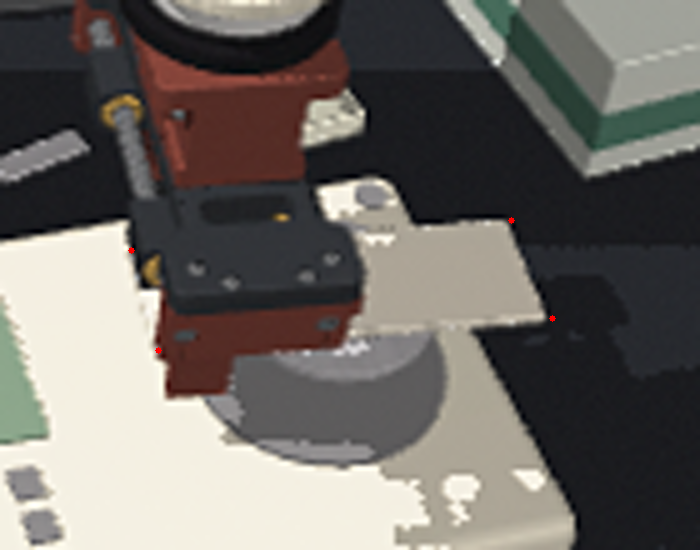

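The plate is now just above the pan, whose lower rim shows at y≈378, and it is level and centred. About 3 mm remain, so I'll creep to contact.

```bash
python3 -m creep '0 0 0 0.05 0 0.05 1; 0 0 0 0.05 0 0.1 1; 0 0 0 0.05 0 0.15 1; 0 0 0 0.05 0 0.2 1; 0 0 0 0.05 0 0.23 1; 0 0 0 0.05 0 0.23 1'; python3 -m creep '0 0 0 0 0 0.03 1; 0 0 0 0 0 0.05 1; 0 0 0 0 0 0.05 1; 0 0 0 0 0 0.05 1'
```

```text
clock: 17.15
eef_pos: [0.5594, -0.1632, 0.0752]
tcp_rot: [[0.228, 0.974, -0.0], [0.974, -0.228, -0.0], [-0.0, -0.0, -1.0]]
wrist_force: [-0.8, 0.0, -1.0]
opening: 0.0493
clock: 17.48
eef_pos: [0.5594, -0.1632, 0.0748]
tcp_rot: [[0.228, 0.974, -0.0], [0.974, -0.228, -0.0], [-0.0, 0.0, -1.0]]
wrist_force: [-0.0, -0.3, 0.0]
opening: 0.049
```

```bash
python3 -m creep '0 0 0 0 0 0.03 1; 0 0 0 0 0 0.03 1; 0 0 0 0 0 0.03 1'; python3 -m creep '0 0 0 0 0 0.03 1; 0 0 0 0 0 0.03 1; 0 0 0 0 0 0.03 1'
```

```text
clock: 17.73
eef_pos: [0.5595, -0.1633, 0.0746]
tcp_rot: [[0.228, 0.974, 0.0], [0.974, -0.228, -0.0], [-0.0, 0.0, -1.0]]
wrist_force: [-0.3, 0.6, 1.3]
opening: 0.0491
clock: 17.98
eef_pos: [0.5595, -0.1632, 0.0744]
tcp_rot: [[0.228, 0.974, 0.0], [0.974, -0.228, -0.0], [-0.0, 0.0, -1.0]]
wrist_force: [-1.9, -0.2, 3.8]
opening: 0.0495
```

Contact at 3.8 N. I'm easing the grip, then opening.

```bash
python3 -m creep '0 0 0 0 0 -0.03 1; 0 0 0 0 0 -0.03 1; 0 0 0 0 0 -0.03 1' 3; python3 -m creep '0 0 0 0 0 0 0.42; 0 0 0 0 0 0 0.38; 0 0 0 0 0 0 0.33; 0 0 0 0 0 0 0.25; 0 0 0 0 0 0 0.15; 0 0 0 0 0 0 0; 0 0 0 0 0 0 0; 0 0 0 0 0 0 0; 0 0 0 0 0 0 0; 0 0 0 0 0 0 0' 3;  python3 - <<'E'
from h import *
im=imaging.get_image("side"); cv2.imwrite("pics/s13.png",cv2.resize(im[240:350,340:480,::-1],None,fx=5,fy=5,interpolation=cv2.INTER_CUBIC))
E
```

```text
clock: 18.23
eef_pos: [0.5595, -0.1632, 0.0744]
tcp_rot: [[0.228, 0.974, 0.0], [0.974, -0.228, -0.0], [-0.0, 0.0, -1.0]]
wrist_force: [0.0, 0.4, 1.7]
opening: 0.0499
clock: 19.07
eef_pos: [0.5594, -0.1632, 0.0745]
tcp_rot: [[0.228, 0.974, -0.0], [0.974, -0.228, -0.0], [-0.0, -0.0, -1.0]]
wrist_force: [0.3, 0.3, -0.0]
opening: 0.0876
```

View pics/s13.png

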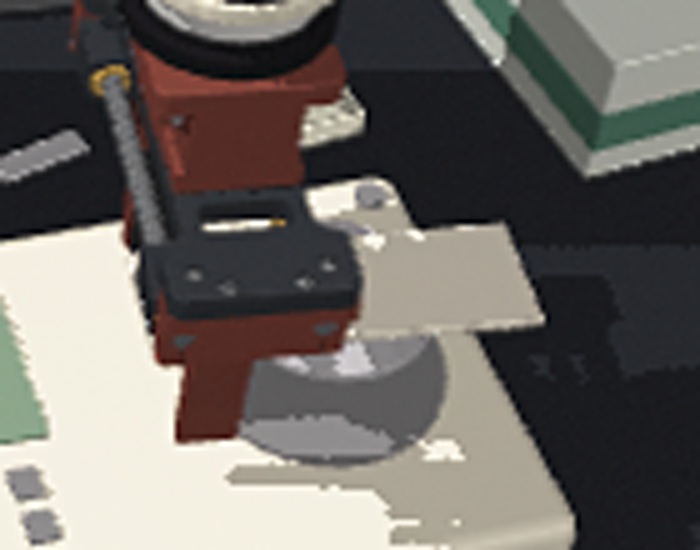

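The plate stays flat on the pan with the jaws open. I'm rising straight up and then backing away.

```bash
python3 -m creep '0 0 0 0 0 -0.5 0; 0 0 0 0 0 -1.5 0; 0 0 0 0 0 -3 0; 0 0 0 0 0 -5 0; 0 0 0 0 0 -8 0; 0 0 0 0 0 -11 0; 0 0 0 0 0 -14 0; 0 0 0 -3 -3 -14 0; 0 0 0 -6 -6 -14 0; 0 0 0 -9 -8 -14 0; 0 0 0 -12 -10 -14 0; 0 0 0 -15 -10 -14 0; 0 0 0 -18 -10 -14 0; 0 0 0 -21 -10 -14 0; 0 0 0 -24 -10 -14 0; 0 0 0 -27 -10 -14 0; 0 0 0 -30 -10 -14 0; 0 0 0 -30 -10 -14 0; 0 0 0 -30 -10 -14 0'; python3 - <<'E'
from h import *
for n in("side","top"):
    im=imaging.get_image(n); cv2.imwrite(f"pics/{n}14.png",im[:,:,::-1])
    for q,z in(("long_plate",.096),("short_plate",.054)):
      for d in imaging.silhouettes(n,q):
        r,_=plate(n,d["mask"],z); print(n,q,round(d["score"],2),d["rect"],np.round(r[0],1),np.round(r[1],1),round(r[2],1))
E
```

```text
clock: 20.7
eef_pos: [0.3934, -0.434, 0.2152]
tcp_rot: [[0.23, 0.973, 0.001], [0.973, -0.23, -0.001], [-0.001, 0.001, -1.0]]
wrist_force: [-0.1, -0.3, 0.8]
opening: 0.0879
side long_plate 0.8 [215.4, 195.4, 58.9, 25.5] [343.1 262.7] [134.   52.6] 12.2
side long_plate 0.73 [434.1, 295.8, 29.3, 28.0] [ 655.1 -185.6] [52.1 62. ] 76.9
side long_plate 0.72 [230.1, 252.7, 62.5, 38.7] [328.   52.2] [134.9  49.3] 21.0
top long_plate 0.93 [269.0, 332.3, 54.8, 91.8] [346.2 141.4] [137.4  46.5] 21.1
top long_plate 0.76 [461.2, 168.7, 49.7, 92.4] [ 615.6 -174.2] [ 52.1 151.4] 77.2
top long_plate 0.74 [133.2, 317.6, 41.6, 95.5] [362.9 354.9] [137.9  47.6] 14.5
top short_plate 0.84 [262.2, 179.7, 47.6, 62.3] [607.1 156. ] [ 50.9 101.3] 75.2
```

View pics/side14.png

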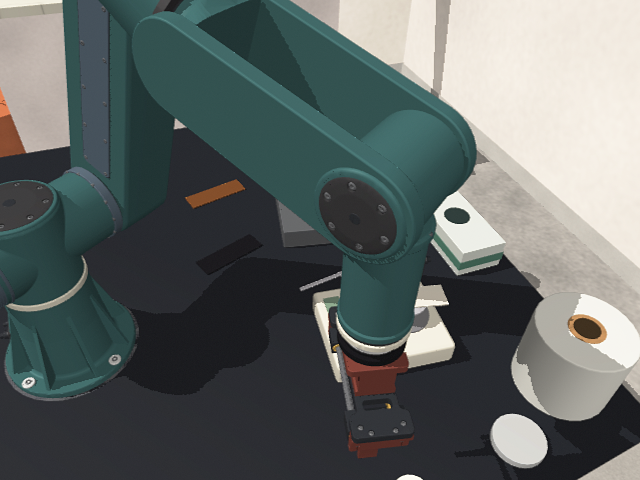

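View pics/top14.png

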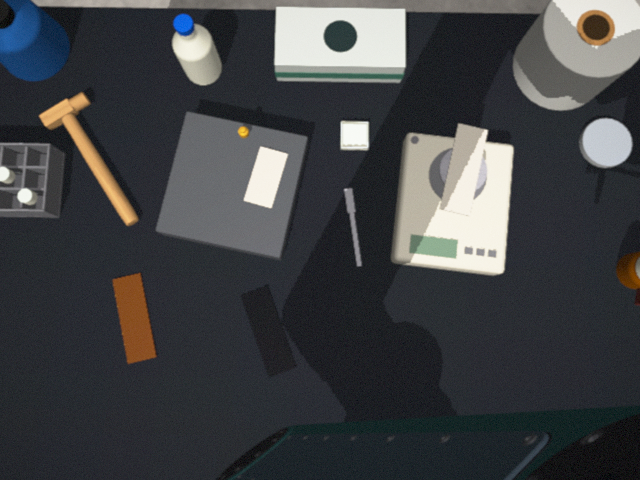

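The top view shows the plate flat on the pan with its centre at pixel (462,169). That measures (615.6, −174.2) mm against the pan at (615.7, −175.5) mm. The short plate has not moved (607.1, 156.0), the brass weight still stands, and the arm is clear, so I'm handing in.

```bash
python3 -c "
from rig import workorder
print(workorder.hand_in())"
```

```text
the job is handed in; nothing more can be done
None
```

The long plate now lies flat and centred on the balance pan, and the job is handed in at about 21 s on the robot's clock.

- **What I did:** I pressed the plate with about 9 N and slid it until about 50 mm stuck out over the front edge. I then gripped that end by its sides at 35 N, carried the plate level, set it down with about 4 N and let go.
- **Last checks:** From the top camera, the plate's centre is about 1.3 mm from the pan's centre. The short plate measures within 0.3 mm of where it started. The brass weight still stands, and the arm touches nothing.
- **What disagreed or went unchecked:** My first lowering distance had a sign slip and stopped about 38 mm above the pan. A picture showed this before I let go, and I corrected it. In the last side view the arm hid part of the plate, so that camera could not confirm the centring. The side camera did show the plate flat just after I opened the jaws.

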